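# Mix the tube, then peel the cover off the sample tray and hold it up

### The job

Take the capped tube from its stand, press it upright onto the mixer until the sprung pad is fully down for about a second, then stand it back and let go. Then peel the clinging cover off the sample tray by its tab: that corner comes up first while the opposite corner is still seated, then the whole cover. Finish while holding the cover by its tab, level and still, about 15 cm above the bench and centred over the drip tray, never tipping it steeply and leaving the tip box, bottle and beaker in place.

Things in the scene. Friction and masses are not known exactly. Their poses are not given: they have to be found in the camera images.
- tube_mid (a point): Centre (half-way up) of the loose upright tube, 110 mm tall, about 60 g: brown body 29 mm in diameter up to 90 mm above the foot, then a white cap 35 mm in diameter, 20 mm high. z axis points up to the cap. It starts in the stand, foot on the hole's floor, so 34 to 84 mm above the foot is free to grip.
- tube_foot (a point): Centre of the flat underside of the tube, 55 mm below tube_mid.
- stand: Tube stand, fixed grey block 70 x 70 x 36 mm with one blind round hole in the middle, 36 mm in diameter and 30 mm deep (hole floor 6 mm above the bench). Origin at the centre of its underside, z up.
- mixer: Small round mixer, white, fixed, 104 mm in diameter; its body is 62 mm tall. Origin at the centre of its underside, z up; the sprung pad is on its axis.
- mix_top (a point): Centre of the flat top of the mixer's round black rubber pad (50 mm in diameter), 80 mm above the bench when up. It goes straight down on a spring.
- mix_pad (a joint): Travel of the mixer's pad in m: 0 is up, 0.006 is fully down against its stop. The spring pushes back with 2 N at the top and 8 N at the bottom.
- stack: Sample tray in its holder, fixed: white block 104 mm square, top face 50 mm above the bench, on a grey base 124 mm square, 10 mm high; it carries the cover. Origin at the centre of its underside. Its x axis runs along a DIAGONAL of the square, from the corner at the cover's tab to the opposite corner (block corners 73.5 mm from the centre); z up.
- cover_tab (a point): Middle of the cover's tab, the place to grip: a block 10 mm wide across the diagonal, 18 mm tall, standing 26 mm out from one corner. 96 mm from the cover's centre, 14 mm beyond the corner, 53 mm above the bench when seated. Space beside and below is free. x points from the tab to the opposite corner, y across the tab (the way to squeeze), z up.
- cover_mid (a point): Centre of the top face of the loose cover: white, 116 mm square, 14 mm high, about 90 g, nested over the sample tray with a 3 mm thick skirt reaching 10 mm down, 3 mm clear on each side. Seated: 54 mm above the bench, centred on the sample tray, axes matching its axes. 96 mm along x from cover_tab and 1 mm higher. z is its upward normal.
- cover_far (a point): The cover's corner opposite the tab, on the top face, 80 mm along x from cover_mid; 54 mm above the bench when seated. Four sprung rubber seals press outward on the inside of the skirt and drag on it until it has risen about 8 mm there: about 3 N each for the two beside the tab's corner, 1.5 N each for the two beside this corner.
- drip: Drip tray: shallow open aluminium tray, 150 x 150 x 18 mm, fixed, sides 4 mm thick. Origin at the centre of its underside.
- tipbox_mid (a point): Bystander, loose box of pipette tips, 87 x 122 x 61 mm; the point is 30 mm above its underside.
- bottle_mid (a point): Bystander, loose glass bottle with cap, 70 mm in diameter, 120 mm tall; the point is half-way up.
- beaker_mid (a point): Bystander, loose open glass beaker, 68 mm in diameter, 90 mm tall; the point is half-way up.
Not all that is in view belongs to the job. There is more than one size of the part that bears tube_mid; the job needs the middle-sized. Leave any yellow look-alike of the drip alone.

How it is judged:
On the way, in this order (a step that is already met when the one before it is completed fails the run):
1. the held tube, upright, keeps the mixer's pad fully down (value of joint mix_pad above 0.005 m and horizontal distance between tube_foot and mix_top below 0.02 m and distance between tube_foot and mix_top below 0.021 m and angle between tube_mid's own z axis and vertical below 0.2 rad and contact force between the fingers and tube above 1 N and contact force between tube and mixer above 2 N), for 0.5 s.
2. the tube stands home in its stand again, let go (horizontal distance between tube_foot and stand below 0.008 m and z of tube_foot in the frame of stand below 0.012 m and angle between tube_mid's own z axis and vertical below 0.15 rad and contact force between the fingers and tube below 0.1 N), for 0.2 s.
3. the tab's corner of the cover is up by more than 15 mm while the opposite corner is still seated (z of cover_tab in the frame of stack above 0.068 m and z of cover_far in the frame of stack below 0.06 m and horizontal distance between cover_far and stack below 0.1 m and contact force between the fingers and cover above 1 N), for 0.1 s.
At the end, for the whole second after the job is handed in: Cover held by the gripper, still, within 0.25 rad of level, top face 100 to 220 mm above the bench, centre within 40 mm of the drip tray's centre, touching neither tray; tube upright and let go in its stand, foot under 12 mm above the bench and within 8 mm of the hole's centre (all of step 2 and horizontal distance between cover_mid and drip below 0.04 m and height (world z) of cover_mid between 0.1 and 0.22 m and angle between cover_mid's own z axis and vertical below 0.25 rad and contact force between the fingers and cover above 1 N and contact force between cover and drip below 0.05 N and contact force between cover and stack below 0.05 N and linear speed of cover below 0.03 m/s); the arm keeps its last pose, push and grip.
It fails at once if the cover was tipped steeply (over 0.8 rad) (angle between cover_mid's own z axis and vertical above 0.8 rad).
It fails at once if the tube was tipped over (angle between tube_mid's own z axis and vertical above 1 rad).
It fails at once if the tip box was moved by more than 30 mm (distance of tipbox_mid from where it was at the start of the episode above 0.03 m).
It fails at once if the bottle was moved by more than 30 mm (distance of bottle_mid from where it was at the start of the episode above 0.03 m).
It fails at once if the beaker was moved by more than 30 mm (distance of beaker_mid from where it was at the start of the episode above 0.03 m).
It also fails if it takes over 72 s, if anything falls off the work surface, if the arm or the gripper's body presses on something with over 40 N, if the wrist force passes 120 N, or if a joint passes its speed limit or range.

### The arm

A 7-joint arm with a two-finger parallel gripper is mounted at the origin on the work surface. World frame = base frame: x ahead of the robot, y to its left, z up, the work surface at z = 0. Lengths are in m, angles in rad, forces in N, time in s.
With the tool pointing down it reaches from about 0.4 to 0.85 m from the base axis. Payload 4.4 kg.
Tool frame: the origin (TCP) lies on the centre line of the jaws, within the pads' length; the fingertips stand 25 mm ahead of it and the grasp point (between the pads) lies 6 mm ahead of it (nose_length is the x of the fingertips in the tool frame, in m); x points along the fingers, y is the direction in which the jaws open and shut, and the axes are right-handed (so a half turn about x gives the same grasp; the last joint's range is limited). The gripper opens to 94 mm and grips with 3 to 60 N. Pads are 16 mm wide; open, the fingers measure 119 mm over their backs; the gripper's body (75 mm by 177 mm) begins 78 mm behind the grasp point.
Start: joints at [1.283, 0.628, 0.038, 1.517, -0.027, 0.996, -0.02], TCP at [0.143, -0.634, 0.23] pointing down, gripper open.
Joint ranges: [-3.06, 3.06], [-0.37, 2.12], [-1.25, 1.32], [0.18, 2.47], [-1.1, 4.24], [0.23, 1.98], [-2.94, 2.94]. Speed limits (rad/s): [2.57, 2.57, 3.14, 3.14, 3.14, 3.14, 3.14].

### API

Orientations are given as [roll, pitch, yaw] about the fixed x, y, z axes, in that order (R = Rz(yaw) Ry(pitch) Rx(roll)).
In Python, from plant import get_obs, capture, camera_model, hand_in, nose_length gives the robot as it stands.
- The arm moves only by the tool carry_out, never from a script. Its argument "steps" is a list that holds one entry, the list of rows, each a list of 7 numbers: the shift along the tool's x, y, z in m, then the turn, a rotation vector about the tool's x, y, z in degrees, then the opening, from -1 (shut) to 1 (fully open). In form: [[[tx, ty, tz, rx, ry, rz, fingers], ...]]. A call has exactly 5 rows; each row is the pose to reach, as a shift and turn from the pose commanded when the call began, along the tool's axes at that moment; what a row does not reach only later rows make up. A row lasts 1/12 s, in which the tool goes at most 41.7 mm and 7.16 degrees, less where a joint would pass 70% of its speed; a pose out of reach is approached as far as the arm can. A call with a gripper value outside its range is refused whole. The fingers move at their own pace and stop on an object; the grip force is fixed at half the most. Time passes only in rows, so rows that repeat a pose let the fingers close, or fill a call up. It gives the time, the measured TCP pose, the force and the opening at its end, in the units of the state.
- get_obs(): the state, without advancing time (a new reading comes with each control period).
- capture(name): name is "side" or "top" or "wrist"; returns (picture, depth): 420x560x3 uint8, red, green, blue; 420x560 float32, m along the optical axis (not along the pixel's ray), 0 where there is no reading.
- camera_model(name): a dict with "K" (3x3 intrinsics, pixels), "R" (3x3) and "t" (3): a world point X has camera coordinates R X + t; the wrist camera has in their place "tool_from_camera" (4x4, takes a point from camera to tool coordinates, whose origin is the TCP and whose axes are the tool frame's). Camera axes: x right, y down, z forward; pixel columns grow to the right and rows downward; lengths in m; the calibration is good to about 2 mm. The wrist camera is an equidistant fisheye: a pixel r from the principal point sees the ray r / f radians off the axis. A picture is of the moment at which its call begins: read the wrist's pose just before it. camera_model takes no time and is no camera call.
- hand_in(): hands the job in, once; it reports no verdict.
The state is a dict: "time_s": time; "q": joint angles; "joint_vel": joint speeds; "effort": joint torques, N m; "tool_pos": TCP position; "tool_rot": TCP orientation; "wrist_force": force on the tool from outside, world axes, zero at the start; "torque": the same for the moment, N m; "finger_gap": finger opening in m.
Only numpy, scipy, OpenCV 4.12 (cv2) and the standard library are available. Lean on these libraries where they do the work, as an engineer would, in place of code of your own. Each camera call takes 0.05 s, during which the arm holds its last target. There are 200 camera calls.

## Working session

There is one attempt and no reset: what is moved stays moved. The work goes in short steps, Python scripts to look and compute and a tool call to move; the robot and the scene stay as the last step left them, time stands still between calls to the robot, and variables do not carry over. Pictures are saved under pics/ and viewed, about 8 in all and at most 12, crops included, and the job is handed in when it is done.

Besides the shell and the picture viewer there is one more tool, called after ">>>" by a JSON object that holds its "fn" and its "kwargs", one argument or row to a line. carry_out: Moves the arm, as the interface text tells. Its arguments: {"type":"object","properties":{"steps":{"type":"array"}},"required":["steps"]}

```bash
ls; mkdir -p pics
python3 - <<'E'
from plant import *
import cv2,numpy as np
o=get_obs();print(o, nose_length)
for n in("top","side"):
    p,d=capture(n);cv2.imwrite(f"pics/{n}0.png",p[:,:,::-1]);np.savez(f"{n}0.npz",p=p,d=d);print(n,camera_model(n))
print(camera_model("wrist"))
a=cv2.imread("pics/top0.png");b=cv2.imread("pics/side0.png")
E
```

```text
pics
{'time_s': 0.0, 'q': array([ 1.28319827,  0.62932195,  0.03843637,  1.51833057, -0.02699268,
        0.99629779, -0.01998859]), 'joint_vel': array([ 1.85018102e-03, -6.47758763e-04,  5.66173381e-04,  1.27058027e-03,
        1.75939744e-06,  9.81379148e-05,  6.65387234e-04]), 'effort': array([-6.36914465e-04, -5.49729609e+01,  1.14349667e+00, -1.86634380e+01,
       -5.21011034e-02,  2.37532257e-02,  1.63253567e-04]), 'tool_pos': array([ 0.14288729, -0.63348185,  0.22958162]), 'tool_rot': array([-1.55715924,  1.5689565 ,  1.80625223]), 'wrist_force': array([ 0.57219528, -0.34203708,  0.05957402]), 'torque': array([-0.04979769,  0.01264058, -0.03271297]), 'finger_gap': 0.0941704927580846} 0.025
top {'K': array([[546.00517797,   0.        , 286.15776331],
       [  0.        , 546.00517797, 208.91124798],
       [  0.        ,   0.        ,   1.        ]]), 'R': array([[-0.01582963, -0.99964125, -0.02160556],
       [-0.992302  ,  0.01836046, -0.122473  ],
       [ 0.12282576,  0.01950053, -0.99223665]]), 't': array([0.06875808, 0.63926404, 1.59894215])}
side {'K': array([[399.3581
[... 165 characters left out ...]
-0.06871437,  0.01113952],
       [-0.0435146 , -0.74045963, -0.6706907 ],
       [ 0.05433445,  0.668579  , -0.74165349]]), 't': array([-0.60744138,  0.1097351 ,  1.3613479 ])}
{'K': array([[325.1922621 ,   0.        , 282.79029132],
       [  0.        , 325.1922621 , 207.64891746],
       [  0.        ,   0.        ,   1.        ]]), 'tool_from_camera': array([[ 4.26723950e-05, -2.64888687e-01,  9.64278996e-01,
        -1.54768101e-01],
       [ 9.99999999e-01,  1.55764690e-05, -3.99742862e-05,
         1.60509578e-03],
       [-4.43132568e-06,  9.64278997e-01,  2.64888687e-01,
        -7.47738883e-02],
       [ 0.00000000e+00,  0.00000000e+00,  0.00000000e+00,
         1.00000000e+00]])}
```

View pics/top0.png

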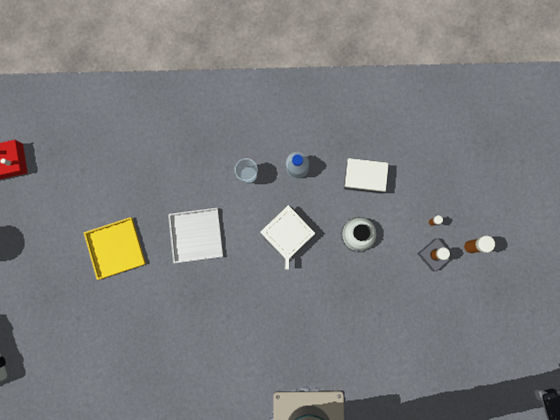

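View pics/side0.png

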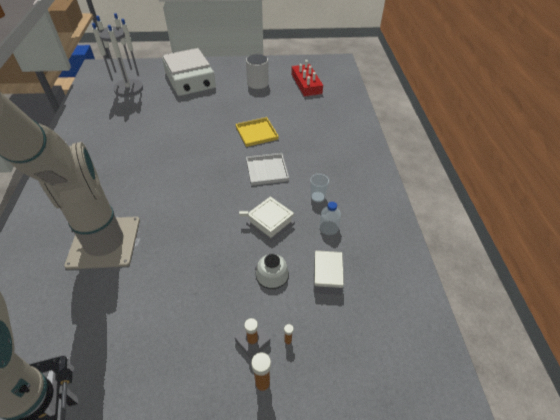

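Top view: tubes at (437,220) small, (440,255) in the stand and (485,244) large. The one in the stand, of middle size, fits. Mixer is at (360,234), tray and cover (288,233) with the tab at (289,264), aluminium drip tray (196,236), yellow look-alike (115,248). Next I confirm with one crop and measure.

```bash
cat > h.py <<'E'
import numpy as np,cv2
from plant import *
from scipy.spatial.transform import Rotation as Rt
def ray(n,uv,z):
    c=camera_model(n);d=c["R"].T@np.linalg.solve(c["K"],[uv[0],uv[1],1.]);o=-c["R"].T@c["t"]
    return o+d*(z-o[2])/d[2]
def cloud(n,d):
    c=camera_model(n);v,u=np.mgrid[:d.shape[0],:d.shape[1]]
    P=np.stack([(u-c["K"][0,2])/c["K"][0,0]*d,(v-c["K"][1,2])/c["K"][1,1]*d,d],-1)
    return (P-c["t"])@c["R"]
def tool():
    o=get_obs();return Rt.from_euler('xyz',o["tool_rot"]).as_matrix(),np.array(o["tool_pos"])
def wray(n_uv,z,R,p):
    c=camera_model("wrist");K=c["K"];x=(np.array(n_uv)-[K[0,2],K[1,2]])/K[0,0];r=np.hypot(*x)
    s=np.sinc(r/np.pi);dc=np.array([x[0]*s,x[1]*s,np.cos(r)])
    T=c["tool_from_camera"];d=R@T[:3,:3]@dc;o=R@T[:3,3]+p
    return o+d*(z-o[2])/d[2]
E
python3 - <<'E'
from h import *
np.set_printoptions(precision=4,suppress=True)
for n,boxes in dict(top=dict(small=(425,210,446,230),mid=(415,235,456,275),large=(460,230,500,260),mixer=(338,212,382,254),cover=(256,200,320,272),drip=(165,203,228,268),tip=(340,150,395,198),bot=(280,145,315,180),beak=(230,152,262,188))).items():
    f=np.load(n+"0.npz");p,d=f["p"],f["d"];X=cloud(n,d)
    for k,(a,b,c,e) in boxes.items():
        P=X[b:e,a:c];I=p[b:e,a:c].astype(int);z=P[...,2]
        lo=I.min(-1)>150
        vv,uu=np.nonzero(lo)
        print(k,"bench",np.median(z[z<.01]) if (z<.01).any() else 0,"zmax",np.percentile(z,99),"xr",P[z>.012][:,0].min(),P[z>.012][:,0].max(),"yr",P[z>.012][:,1].min(),P[z>.012][:,1].max(),"white cen",(uu.mean()+a,vv.mean()+b,len(uu)) if len(uu) else None)
f=np.load("top0.npz");p=f["p"]
def cen(mask,box):
    a,b,c,e=box;m=np.zeros(mask.shape,np.uint8);m[b:e,a:c]=mask[b:e,a:c];k,l,s,ce=cv2.connectedComponentsWithStats(m);i=1+np.argmax(s[1:,4]);return s[i],ce[i],(l==i)
g=p.min(-1).astype(int);G=p.max(-1).astype(int)
s,c,_=cen(g>165,(415,235,460,275));print("midcap",s,c,ray("top",c,.116))
s,c,_=cen(G<60,(338,212,382,254));print("pad",s,c,ray("top",c,.080))
s,c,m=cen(g>165,(250,195,325,275));print("cover",s,c)
pts=np.argwhere(m)[:,::-1].astype(np.float32)
W=np.array([ray("top",q,.054)[:2] for q in pts])
print("cover corners: +x",W[W[:,0].argmax()],"-y",W[W[:,1].argmin()],"+y",W[W[:,1].argmax()],"tab end",W[W[:,0].argmin()])
s,c,m=cen(g>120,(160,200,230,270));q=np.argwhere(m)[:,::-1].astype(np.float32);r=cv2.minAreaRect(q);print("drip",s,r,ray("top",r[0],.018))
t=cv2.resize(cv2.cvtColor(p[190:290,250:510],cv2.COLOR_RGB2BGR),None,fx=3,fy=3,interpolation=cv2.INTER_CUBIC)
cv2.imwrite("pics/crop1.png",t)
E
```

```text
small bench -0.0013472987643591953 zmax 0.08372878691335833 xr 0.43904012086017025 0.6229469996239689 yr -0.39699032644832677 0.02581600718235329 white cen (np.float64(437.8805970149254), np.float64(219.19402985074626), 67)
mid bench -0.0010144884894711015 zmax 0.12088206192780646 xr 0.43904012086017025 0.5461482189730646 yr -0.4329949349666861 0.02581600718235329 white cen (np.float64(443.0076923076923), np.float64(253.25384615384615), 130)
large bench -0.0011468343210390831 zmax 0.1504119217842925 xr 0.43904012086017025 0.5442978382046778 yr -0.5189607099991003 0.02581600718235329 white cen (np.float64(485.5532786885246), np.float64(243.6516393442623), 244)
mixer bench -0.0003767956375286185 zmax 0.08780059314240858 xr 0.43904012086017025 0.614591020627208 yr -0.21042951731333145 0.02581600718235329 white cen (np.float64(354.2076749435666), np.float64(234.27088036117382), 443)
cover bench -0.0002357915850948922 zmax 0.06302909402321868 xr 0.43904012086017025 0.650988273091703 yr -0.023877932379306112 0.1357735626382473 white cen (np.float64(287.0055970149254), np.float64(232.996268
[... 659 characters left out ...]
159.11627906976744), 43)
beak bench 0.0007462511268715808 zmax 0.09463957307985443 xr 0.43904012086017025 0.7899673224091558 yr 0.02581600718235329 0.20582033851926693 white cen (np.float64(247.2962962962963), np.float64(173.01851851851853), 54)
midcap [437 248  13  12 124] [442.9597 253.2823] [ 0.4969 -0.3833  0.116 ]
pad [354 225  16  16 207] [361.5411 232.1063] [ 0.5635 -0.1609  0.08  ]
cover [ 260  205   55   65 1568] [287.0784 233.0236]
cover corners: +x [0.6503 0.0518] -y [ 0.5683 -0.0238] +y [0.5711 0.1361] tab end [0.4608 0.0578]
drip [ 167  207   57   62 2505] ((195.21762084960938, 238.32940673828125), (60.66693878173828, 52.38370895385742), 85.60128784179688) [0.5583 0.3355 0.018 ]
```

View pics/crop1.png

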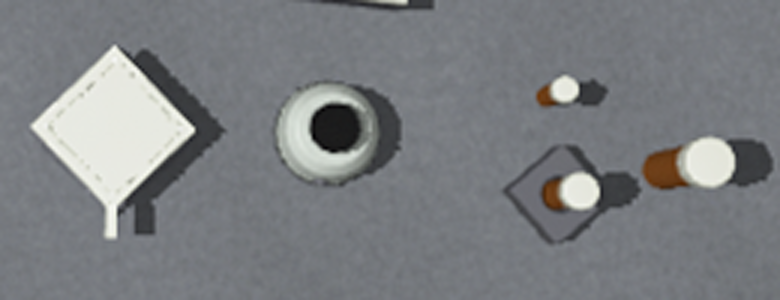

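The crop confirms it: the mid-sized tube stands in the grey square stand (rotated about 45°), with a small one and a larger one loose beside it. The mixer pad and the tab (pointing to −x) are clear. Next come the helper for goal → tool-frame moves and the stand centre.

```bash
cat >> h.py <<'E'
np.set_printoptions(precision=4,suppress=True)
def Rdown(ya):  # tool x down, tool y along world angle ya
    x=np.array([0,0,-1.]);y=np.array([np.cos(ya),np.sin(ya),0]);return np.stack([x,y,np.cross(x,y)],1)
def delta(goal,Rg,start=None):
    R,p=start if start else tool()
    return np.round(R.T@(np.array(goal)-p)*1000,1),np.round(np.degrees(Rt.from_matrix(R.T@Rg).as_rotvec()),2)
E
python3 - <<'E'
from h import *
R,p=tool();print(R,p)
for a in (0,90,180,-90,45,-45,135,-135): print(a,delta([.497,-.383,.20],Rdown(np.radians(a))))
f=np.load("top0.npz");X=cloud("top",f["d"])
B=X[230:282,410:465].reshape(-1,3);s=B[(B[:,2]>.028)&(B[:,2]<.044)];r=cv2.minAreaRect(s[:,:2].astype(np.float32));print("stand",len(s),r)
B=X[203:268,165:228].reshape(-1,3);s=B[(B[:,2]>.012)&(B[:,2]<.03)];print("drip",cv2.minAreaRect(s[:,:2].astype(np.float32)))
B=X[212:255,338:384].reshape(-1,3);s=B[(B[:,2]>.01)&(B[:,2]<.1)];print("mixer",cv2.minEnclosingCircle(s[:,:2].astype(np.float32)));s=B[B[:,2]>.076];print(cv2.minEnclosingCircle(s[:,:2].astype(np.float32)))
E
```

```text
[[-0.0004  0.22   -0.9755]
 [ 0.0016 -0.9755 -0.22  ]
 [-1.     -0.0017  0.    ]] [ 0.1429 -0.6336  0.2297]
0 (array([  29.9, -166.5, -400.6]), array([-77.29,  -0.06,   0.08]))
90 (array([  29.9, -166.5, -400.6]), array([-167.29,   -0.14,    0.02]))
180 (array([  29.9, -166.5, -400.6]), array([102.71,   0.09,   0.07]))
-90 (array([  29.9, -166.5, -400.6]), array([12.71,  0.01,  0.09]))
45 (array([  29.9, -166.5, -400.6]), array([-122.29,   -0.1 ,    0.06]))
-45 (array([  29.9, -166.5, -400.6]), array([-32.29,  -0.03,   0.09]))
135 (array([  29.9, -166.5, -400.6]), array([147.71,   0.12,   0.03]))
-135 (array([  29.9, -166.5, -400.6]), array([57.71,  0.05,  0.09]))
stand 364 ((0.4983547627925873, -0.3852987289428711), (0.07086440920829773, 0.07099329680204391), 38.611080169677734)
drip ((0.5779871940612793, 0.33231934905052185), (0.16777759790420532, 0.1578720659017563), 5.249770641326904)
mixer ((0.5751352906227112, -0.15732994675636292), 0.0641087144613266)
((0.5069582462310791, -0.07838143408298492), 0.12447836995124817)
```

>>> {"fn": "carry_out", "kwargs": {
  "steps": [
    [[0.004,-0.015,-0.036,-7,0,0,1],[0.008,-0.03,-0.072,-14,0,0,1],[0.012,-0.045,-0.108,-21,0,0,1],[0.016,-0.06,-0.144,-28,0,0,1],[0.02,-0.075,-0.18,-35,0,0,1]]
  ]
}}

```text
time_s: 0.52
tool_pos: [0.3032, -0.5199, 0.2101]
tool_rot: [-1.925, 1.57, 2.055]
wrist_force: [0.1, -0.1, -0.5]
finger_gap: 0.0943
```

Run:
```python
from h import *
print(tool(),get_obs()["q"],delta([.497,-.383,.21],Rdown(0)))
```

```text
(array([[-0.0002,  0.7436, -0.6687],
       [ 0.0004, -0.6687, -0.7436],
       [-1.    , -0.0005, -0.0002]]), array([ 0.3032, -0.5199,  0.2101])) [ 1.0793  0.5824 -0.1315  1.6774  0.093   0.8884  0.1781] (array([   0.1,   52.6, -231.4]), array([-41.96,  -0.02,   0.02]))
```

>>> {"fn": "carry_out", "kwargs": {
  "steps": [
    [[0,0.009,-0.039,-7,0,0,1],[0,0.018,-0.078,-14,0,0,1],[0,0.027,-0.117,-21,0,0,1],[0,0.036,-0.156,-28,0,0,1],[0,0.045,-0.195,-35,0,0,1]]
  ]
}}

```text
time_s: 0.93
tool_pos: [0.4677, -0.406, 0.2102]
tool_rot: [-1.833, 1.57, 2.758]
wrist_force: [0.4, -0.1, 0.7]
finger_gap: 0.0941
```

Run:
```python
from h import *
print(tool(),get_obs()["q"],delta([.497,-.383,.21],Rdown(0)))
R,p=tool();w,d=capture("wrist");cv2.imwrite("pics/w1.png",w[:,:,::-1]);np.savez("w1.npz",p=w,R=R,t=p)
```

```text
(array([[-0.0006,  0.9926, -0.1212],
       [ 0.0002, -0.1212, -0.9926],
       [-1.    , -0.0006, -0.0002]]), array([ 0.4677, -0.406 ,  0.2102])) [ 0.8509  0.6184 -0.2963  1.6237  0.2126  0.932   0.3576] (array([  0.2,  26.3, -26.4]), array([-6.96, -0.01,  0.04]))
```

View pics/w1.png

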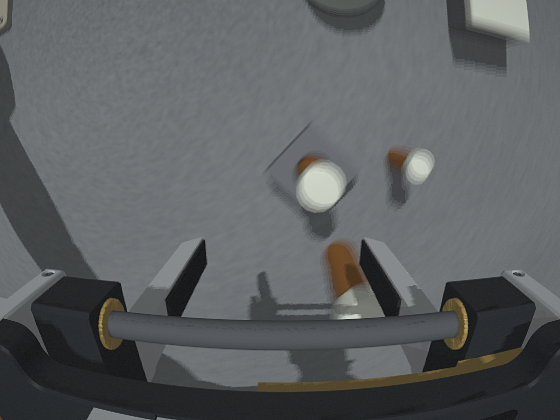

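The wrist view (slightly motion-blurred) shows the mid tube cap at (320,187) in its stand, the small one at (418,166) and the large one at (350,300). I finish the approach and measure the cap while still.

>>> {"fn": "carry_out", "kwargs": {
  "steps": [
    [[0,0.013,-0.013,-4,0,0,1],[0,0.026,-0.026,-7,0,0,1],[0,0.026,-0.026,-7,0,0,1],[0,0.026,-0.026,-7,0,0,1],[0,0.026,-0.026,-7,0,0,1]]
  ]
}}

```text
time_s: 1.4
tool_pos: [0.4944, -0.3861, 0.2102]
tool_rot: [-1.13, 1.569, -2.709]
wrist_force: [0.1, -0.0, 0.3]
finger_gap: 0.0938
```

Run:
```python
from h import *
R,p=tool();w,d=capture("wrist");cv2.imwrite("pics/w2.png",w[:,:,::-1]);print(p)
m=(w.min(-1)>165).astype(np.uint8);k,l,s,c=cv2.connectedComponentsWithStats(m)
for i in range(1,k):
    if 150<s[i,4]<6000: 
        P=np.array([wray(q[::-1],.116,R,p)[:2] for q in np.argwhere(l==i)]);ce=cv2.minEnclosingCircle(P.astype(np.float32))
        print(s[i],c[i],wray(c[i],.116,R,p),ce)
c=np.array([[v] for v in []])
```

```text
[ 0.4944 -0.3861  0.2102]Traceback (most recent call last):
  File "<stdin>", line 6, in <module>
  File "h.py", line 14, in wray
    c=camera_model("wrist");K=c["K"];x=(np.array(n_uv)-[K[0,2],K[1,2]])/K[0,0];r=np.hypot(*x)
ValueError: time passes only in moves, steps and waits
```

```bash
sed -i '1i import functools' h.py; sed -i 's/^from plant import \*/from plant import *\ncamera_model=functools.cache(camera_model)/' h.py
python3 - <<'E'
from h import *
R,p=tool();w=cv2.imread("pics/w2.png");print(p,R)
m=(w.min(-1)>150).astype(np.uint8);k,l,s,c=cv2.connectedComponentsWithStats(m)
for i in range(1,k):
    if 150<s[i,4]<6000: 
        P=np.array([wray(q[::-1],.116,R,p)[:2] for q in np.argwhere(l==i)]);ce=cv2.minEnclosingCircle(P.astype(np.float32))
        print(s[i],c[i],wray(c[i],.116,R,p),ce)
E
```

```text
[ 0.4942 -0.3863  0.2103] [[-0.0013  1.     -0.0083]
 [-0.0008 -0.0083 -1.    ]
 [-1.     -0.0013  0.0008]]
[ 469    0   62   86 4370] [501.3668  37.2931] [ 0.6885 -0.2238  0.116 ] ((0.6909766793251038, -0.21472465991973877), 0.056359466165304184)
[380 192  24  28 508] [391.0768 206.0276] [ 0.5814 -0.3792  0.116 ] ((0.5808257460594177, -0.37843671441078186), 0.012514369562268257)
[ 265  195   43   45 1410] [286.0809 218.0028] [ 0.4948 -0.3885  0.116 ] ((0.4948189854621887, -0.388094425201416), 0.018790319561958313)
```

>>> {"fn": "carry_out", "kwargs": {
  "steps": [
    [[0.03,0,0.001,0,0,0,1],[0.06,0,0.001,0,0,0,1],[0.09,0,0.001,0,0,0,1],[0.115,0,0.001,0,0,0,1],[0.134,0,0.001,0,0,0,1]]
  ]
}}

```text
time_s: 1.87
tool_pos: [0.4933, -0.3869, 0.0743]
tool_rot: [-1.748, 1.568, 2.956]
wrist_force: [0.5, 0.1, 1.3]
finger_gap: 0.0939
```

>>> {"fn": "carry_out", "kwargs": {
  "steps": [
    [[0,0,0,0,0,0,1],[0,0,0,0,0,0,-1],[0,0,0,0,0,0,-1],[0,0,0,0,0,0,-1],[0,0,0,0,0,0,-1]]
  ]
}}

```text
time_s: 2.28
tool_pos: [0.4964, -0.3867, 0.0781]
tool_rot: [0.915, 1.568, -0.661]
wrist_force: [0.9, -0.2, -0.6]
finger_gap: 0.0706
```

>>> {"fn": "carry_out", "kwargs": {
  "steps": [
    [[0,0,0,0,0,0,-1],[0,0,0,0,0,0,-1],[0,0,0,0,0,0,-1],[0,0,0,0,0,0,-1],[0,0,0,0,0,0,-1]]
  ]
}}

```text
time_s: 2.7
tool_pos: [0.4957, -0.3859, 0.0766]
tool_rot: [1.001, 1.571, -0.575]
wrist_force: [0.2, 0.3, 0.2]
finger_gap: 0.0377
```

>>> {"fn": "carry_out", "kwargs": {
  "steps": [
    [[0,0,0,0,0,0,-1],[0,0,0,0,0,0,-1],[0,0,0,0,0,0,-1],[0,0,0,0,0,0,-1],[0,0,0,0,0,0,-1]]
  ]
}}

```text
time_s: 3.12
tool_pos: [0.4958, -0.3859, 0.0765]
tool_rot: [1.432, 1.571, -0.144]
wrist_force: [0.1, 0.4, 0.4]
finger_gap: 0.0342
```

>>> {"fn": "carry_out", "kwargs": {
  "steps": [
    [[-0.01,0,0,0,0,0,-1],[-0.025,0,0,0,0,0,-1],[-0.05,0,0,0,0,0,-1],[-0.08,0,0,0,0,0,-1],[-0.11,0,0,0,0,0,-1]]
  ]
}}

```text
time_s: 3.53
tool_pos: [0.4952, -0.3855, 0.1877]
tool_rot: [-2.268, 1.569, 2.44]
wrist_force: [0.7, -1.0, -0.2]
finger_gap: 0.0344
```

Run:
```python
from h import *
o=get_obs();print(tool(),o["q"],o["wrist_force"],o["finger_gap"],delta([.562,-.163,.19],Rdown(0)))
```

```text
(array([[-0.0011,  1.    , -0.0049],
       [ 0.0009, -0.0049, -1.    ],
       [-1.    , -0.0011, -0.0009]]), array([ 0.4952, -0.3855,  0.1877])) [ 0.8106  0.6586 -0.3211  1.6209  0.2481  0.9039  0.3927] [ 0.6868 -1.0099 -0.2335] 0.03437214607572172 (array([  -2.1,   65.7, -222.8]), array([-0.28, -0.05,  0.06]))
```

The gap of 34 mm suggests the cap (35 mm) and not the body (29 mm), so I'll look.

Run:
```python
from h import *
w,_=capture("wrist");s,_=capture("side")
a=cv2.resize(w[110:330,150:430],(560,440));b=cv2.resize(s[280:420,160:340],(566,440),interpolation=cv2.INTER_CUBIC)[:, :240]
b=cv2.resize(s[270:420,190:300],(230,440*230//230)) if 0 else cv2.resize(s[270:420,200:290],(240,400),interpolation=cv2.INTER_CUBIC)
c=np.zeros((440,800,3),np.uint8);c[:,:560]=a;c[:400,560:]=b
cv2.imwrite("pics/hold.png",c[:,:,::-1])
```

```text
(no output)
```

View pics/hold.png

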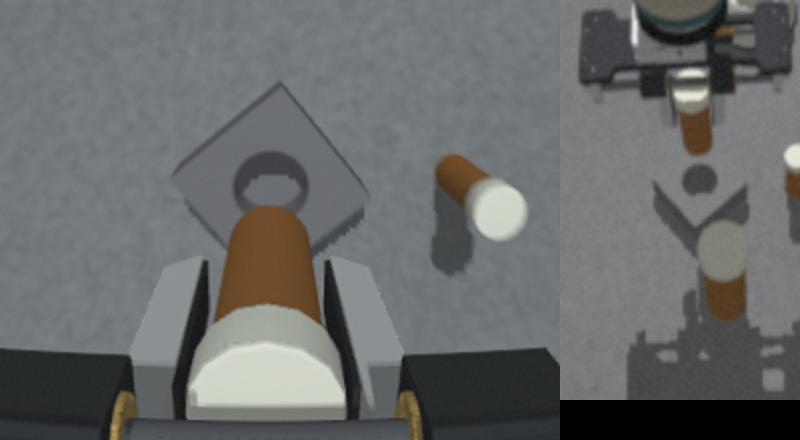

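The hand holds the tube by the lower cap, upright and firm, which is good enough for the press. The stand hole is visible and clear below. Moving to the mixer.

>>> {"fn": "carry_out", "kwargs": {
  "steps": [
    [[0,0.008,-0.028,0,0,0,-1],[0,0.02,-0.066,0,0,0,-1],[0,0.032,-0.106,0,0,0,-1],[0,0.044,-0.146,0,0,0,-1],[0,0.055,-0.185,0,0,0,-1]]
  ]
}}

```text
time_s: 4.05
tool_pos: [0.5514, -0.1991, 0.1862]
tool_rot: [-2.147, 1.57, 2.56]
wrist_force: [0.7, -0.1, -1.1]
finger_gap: 0.0347
```

>>> {"fn": "carry_out", "kwargs": {
  "steps": [
    [[0,0.008,-0.024,0,0,0,-1],[0,0.011,-0.038,0,0,0,-1],[0,0.011,-0.038,0,0,0,-1],[0,0.011,-0.038,0,0,0,-1],[0,0.011,-0.038,0,0,0,-1]]
  ]
}}

```text
time_s: 4.47
tool_pos: [0.5618, -0.1663, 0.1862]
tool_rot: [-0.586, 1.568, -2.166]
wrist_force: [-1.1, -0.1, -0.6]
finger_gap: 0.0345
```

Run:
```python
from h import *
o=get_obs();print(tool(),o["wrist_force"],o["finger_gap"],delta([.562,-.163,.15],Rdown(0)))
w,_=capture("wrist");s,_=capture("side")
a=cv2.resize(w[110:330,150:430],(560,440));b=cv2.resize(s[150:300,210:320],(240,328),interpolation=cv2.INTER_CUBIC)
c=np.zeros((440,800,3),np.uint8);c[:,:560]=a;c[:328,560:]=b
cv2.imwrite("pics/mix.png",c[:,:,::-1])
```

```text
(array([[-0.0013,  1.    , -0.0084],
       [-0.0019, -0.0084, -1.    ],
       [-1.    , -0.0013,  0.0019]]), array([ 0.5618, -0.1663,  0.1862])) [-1.1135 -0.1163 -0.572 ] 0.03451942206204068 (array([36.1,  0.2, -3.4]), array([-0.48,  0.11,  0.07]))
```

View pics/mix.png

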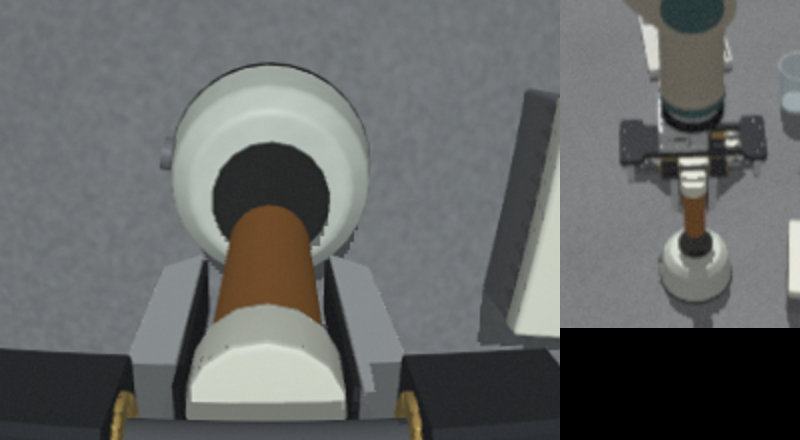

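The pad is concentric under the tube to within about 4 mm (ray: tool y +4 mm). Pressing now.

>>> {"fn": "carry_out", "kwargs": {
  "steps": [
    [[0.01,0.002,0,0,0,0,-1],[0.02,0.003,0,0,0,0,-1],[0.028,0.003,0,0,0,0,-1],[0.034,0.003,0,0,0,0,-1],[0.037,0.003,0,0,0,0,-1]]
  ]
}}

```text
time_s: 4.98
tool_pos: [0.5651, -0.1633, 0.1481]
tool_rot: [-1.745, 1.569, 2.962]
wrist_force: [-0.8, -0.4, 3.6]
finger_gap: 0.0345
```

>>> {"fn": "carry_out", "kwargs": {
  "steps": [
    [[0.002,0,0,0,0,0,-1],[0.004,0,0,0,0,0,-1],[0.006,0,0,0,0,0,-1],[0.008,0,0,0,0,0,-1],[0.009,0,0,0,0,0,-1]]
  ]
}}

```text
time_s: 5.4
tool_pos: [0.5667, -0.1637, 0.1437]
tool_rot: [0.874, 1.568, -0.703]
wrist_force: [-6.6, 1.2, 28.3]
finger_gap: 0.0348
```

>>> {"fn": "carry_out", "kwargs": {
  "steps": [
    [[0,0,0,0,0,0,-1],[0,0,0,0,0,0,-1],[0,0,0,0,0,0,-1],[0,0,0,0,0,0,-1],[0,0,0,0,0,0,-1]]
  ]
}}

```text
time_s: 5.82
tool_pos: [0.5666, -0.1637, 0.1438]
tool_rot: [0.905, 1.568, -0.671]
wrist_force: [-6.6, 0.7, 21.9]
finger_gap: 0.0345
```

>>> {"fn": "carry_out", "kwargs": {
  "steps": [
    [[0,0,0,0,0,0,-1],[0,0,0,0,0,0,-1],[0,0,0,0,0,0,-1],[0,0,0,0,0,0,-1],[0,0,0,0,0,0,-1]]
  ]
}}

```text
time_s: 6.23
tool_pos: [0.5666, -0.1637, 0.1438]
tool_rot: [0.914, 1.568, -0.662]
wrist_force: [-5.3, -0.1, 21.6]
finger_gap: 0.0342
```

>>> {"fn": "carry_out", "kwargs": {
  "steps": [
    [[0,0,0,0,0,0,-1],[0,0,0,0,0,0,-1],[0,0,0,0,0,0,-1],[0,0,0,0,0,0,-1],[0,0,0,0,0,0,-1]]
  ]
}}

```text
time_s: 6.65
tool_pos: [0.5666, -0.1637, 0.1438]
tool_rot: [0.909, 1.568, -0.667]
wrist_force: [-4.5, -0.1, 22.4]
finger_gap: 0.0345
```

Run:
```python
from h import *
w,_=capture("wrist");s,d=capture("side");cv2.imwrite("pics/w3.png",w[:,:,::-1]);cv2.imwrite("pics/s3.png",s[:,:,::-1])
a=cv2.resize(w[110:330,150:430],(560,440));b=cv2.resize(s[170:300,225:320],(240,328),interpolation=cv2.INTER_CUBIC)
c=np.zeros((440,800,3),np.uint8);c[:,:560]=a;c[:328,560:]=b
cv2.imwrite("pics/press.png",c[:,:,::-1])
```

```text
(no output)
```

View pics/press.png

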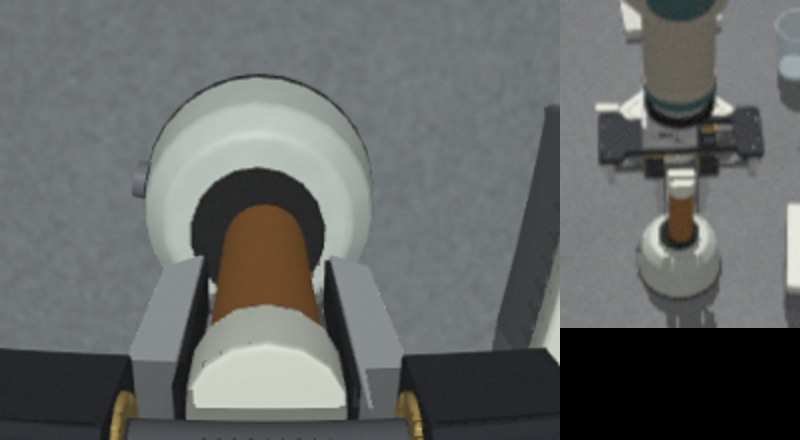

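Pressed at about 22 N for over a second, pad down (TCP 0.1438), tube central and upright. Lifting and going back.

>>> {"fn": "carry_out", "kwargs": {
  "steps": [
    [[-0.005,0,0,0,0,0,-1],[-0.015,0,0,0,0,0,-1],[-0.03,0,0,0,0,0,-1],[-0.046,0,0,0,0,0,-1],[-0.05,0,0,0,0,0,-1]]
  ]
}}

```text
time_s: 7.17
tool_pos: [0.5675, -0.1632, 0.1929]
tool_rot: [1.418, 1.566, -0.157]
wrist_force: [0.2, -0.3, -0.7]
finger_gap: 0.0342
```

>>> {"fn": "carry_out", "kwargs": {
  "steps": [
    [[0,-0.01,0.03,0,0,0,-1],[0,-0.021,0.068,0,0,0,-1],[0,-0.032,0.106,0,0,0,-1],[0,-0.043,0.144,0,0,0,-1],[0,-0.054,0.18,0,0,0,-1]]
  ]
}}

```text
time_s: 7.58
tool_pos: [0.5101, -0.3449, 0.1901]
tool_rot: [-0.064, 1.571, -1.64]
wrist_force: [1.5, 0.5, -0.4]
finger_gap: 0.0344
```

>>> {"fn": "carry_out", "kwargs": {
  "steps": [
    [[0,-0.008,0.022,0,0,0,-1],[0,-0.014,0.042,0,0,0,-1],[0,-0.014,0.042,0,0,0,-1],[0,-0.014,0.042,0,0,0,-1],[0,-0.014,0.042,0,0,0,-1]]
  ]
}}

```text
time_s: 8.0
tool_pos: [0.4973, -0.3833, 0.1901]
tool_rot: [2.906, 1.569, 1.332]
wrist_force: [1.3, 0.5, -1.1]
finger_gap: 0.0341
```

Run:
```python
from h import *
o=get_obs();print(tool(),o["wrist_force"],o["finger_gap"],delta([.4965,-.3865,.10],Rdown(0)))
w,_=capture("wrist");R,p=tool()
cv2.imwrite("pics/w4.png",cv2.resize(w[110:330,150:430],(560,440))[:,:,::-1]);np.savez("w4",w=w,R=R,p=p)
```

```text
(array([[ 0.0004,  1.    , -0.0039],
       [ 0.0015, -0.0039, -1.    ],
       [-1.    ,  0.0004, -0.0015]]), array([ 0.4973, -0.3833,  0.1901])) [ 1.3261  0.5436 -1.1497] 0.03413037973144729 (array([90.1, -0.9,  3.3]), array([-0.22, -0.09, -0.02]))
```

View pics/w4.png

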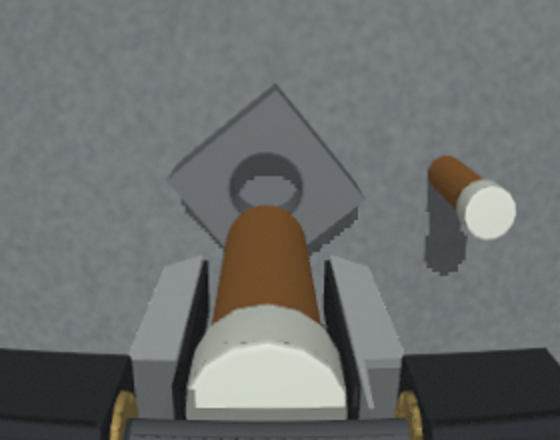

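>>> {"fn": "carry_out", "kwargs": {
  "steps": [
    [[0.02,0,0.0035,0,0,0,-1],[0.045,0,0.0035,0,0,0,-1],[0.065,0,0.0035,0,0,0,-1],[0.078,0,0.0035,0,0,0,-1],[0.078,0,0.0035,0,0,0,-1]]
  ]
}}

```text
time_s: 8.47
tool_pos: [0.4958, -0.3857, 0.1097]
tool_rot: [-2.309, 1.565, 2.401]
wrist_force: [0.0, 1.2, -1.5]
finger_gap: 0.0343
```

>>> {"fn": "carry_out", "kwargs": {
  "steps": [
    [[0.003,0,0,0,0,0,-1],[0.006,0,0,0,0,0,-1],[0.009,0,0,0,0,0,-1],[0.012,0,0,0,0,0,-1],[0.014,0,0,0,0,0,-1]]
  ]
}}

```text
time_s: 8.88
tool_pos: [0.4969, -0.3886, 0.0988]
tool_rot: [0.894, 1.57, -0.682]
wrist_force: [0.4, 0.1, -1.4]
finger_gap: 0.0338
```

>>> {"fn": "carry_out", "kwargs": {
  "steps": [
    [[0.004,0,0,0,0,0,-1],[0.009,0,0,0,0,0,-1],[0.014,0,0,0,0,0,-1],[0.018,0,0,0,0,0,-1],[0.021,0,0,0,0,0,-1]]
  ]
}}

```text
time_s: 9.3
tool_pos: [0.4964, -0.3882, 0.0767]
tool_rot: [-2.211, 1.57, 2.497]
wrist_force: [-0.7, 0.0, -0.4]
finger_gap: 0.0343
```

>>> {"fn": "carry_out", "kwargs": {
  "steps": [
    [[0,0,0,0,0,0,-1],[0,0,0,0,0,0,-1],[0,0,0,0,0,0,-1],[0,0,0,0,0,0,-1],[0,0,0,0,0,0,-1]]
  ]
}}

```text
time_s: 9.72
tool_pos: [0.4969, -0.3885, 0.0778]
tool_rot: [0.981, 1.57, -0.595]
wrist_force: [0.6, 0.2, -1.0]
finger_gap: 0.0346
```

>>> {"fn": "carry_out", "kwargs": {
  "steps": [
    [[0.001,0,0,0,0,0,-1],[0.002,0,0,0,0,0,-1],[0.002,0,0,0,0,0,-1],[0.002,0,0,0,0,0,-1],[0.002,0,0,0,0,0,-1]]
  ]
}}

```text
time_s: 10.13
tool_pos: [0.4969, -0.3886, 0.0761]
tool_rot: [0.788, 1.57, -0.788]
wrist_force: [-0.8, 0.7, 4.9]
finger_gap: 0.0344
```

>>> {"fn": "carry_out", "kwargs": {
  "steps": [
    [[0,0,0,0,0,0,1],[0,0,0,0,0,0,1],[0,0,0,0,0,0,1],[0,0,0,0,0,0,1],[0,0,0,0,0,0,1]]
  ]
}}

```text
time_s: 10.55
tool_pos: [0.4966, -0.3883, 0.0752]
tool_rot: [-2.462, 1.57, 2.246]
wrist_force: [-0.3, 0.0, -0.4]
finger_gap: 0.064
```

>>> {"fn": "carry_out", "kwargs": {
  "steps": [
    [[0,0,0,0,0,0,1],[0,0,0,0,0,0,1],[0,0,0,0,0,0,1],[0,0,0,0,0,0,1],[0,0,0,0,0,0,1]]
  ]
}}

```text
time_s: 10.97
tool_pos: [0.4967, -0.3884, 0.0755]
tool_rot: [1.269, 1.571, -0.307]
wrist_force: [0.2, -0.1, 0.2]
finger_gap: 0.0934
```

>>> {"fn": "carry_out", "kwargs": {
  "steps": [
    [[-0.03,0,0,0,0,0,1],[-0.06,0,0,0,0,0,1],[-0.09,0,0,0,0,0,1],[-0.12,0,0,0,0,0,1],[-0.13,0,0,0,0,0,1]]
  ]
}}

```text
time_s: 11.38
tool_pos: [0.4988, -0.3895, 0.2102]
tool_rot: [0.976, 1.564, -0.6]
wrist_force: [0.3, 0.0, 0.2]
finger_gap: 0.0938
```

Run:
```python
from h import *
o=get_obs();R,p=tool();print(p,o["q"],o["wrist_force"],o["finger_gap"])
w,_=capture("wrist")
m=(w.min(-1)>150).astype(np.uint8);k,l,s,c=cv2.connectedComponentsWithStats(m)
for i in range(1,k):
    if 150<s[i,4]<6000: print(s[i],c[i],wray(c[i],.116,R,p))
print(delta([.472,.057,.20],Rdown(np.radians(89))))
```

```text
[ 0.4988 -0.3895  0.2102] [ 0.8162  0.6373 -0.3283  1.5915  0.2394  0.9452  0.4033] [0.2649 0.0224 0.1517] 0.09384251656194355
[ 465    0   62   82 4213] [497.7455  35.3245] [ 0.6896 -0.2255  0.116 ]
[375 189  24  27 510] [386.0902 202.2706] [ 0.5822 -0.3793  0.116 ]
[ 258  194   43   45 1426] [279.1297 217.0161] [ 0.4946 -0.3911  0.116 ]
(array([   8. ,  -29.4, -446.6]), array([-89.31,   0.5 ,  -0.09]))
```

Floor contact was felt (4.9 N), the tube was released, and its cap is at its old place within 2.5 mm. Now to the cover tab.

>>> {"fn": "carry_out", "kwargs": {
  "steps": [
    [[0.002,-0.002,-0.034,-7,0,0,1],[0.004,-0.004,-0.07,-14,0,0,1],[0.006,-0.006,-0.106,-21,0,0,1],[0.008,-0.008,-0.142,-28,0,0,1],[0.008,-0.01,-0.178,-35,0,0,1]]
  ]
}}

```text
time_s: 11.85
tool_pos: [0.4861, -0.2085, 0.1959]
tool_rot: [-2.652, 1.568, 2.672]
wrist_force: [-0.1, -0.5, -0.3]
finger_gap: 0.0937
```

Run:
```python
from h import *
print(tool(),delta([.472,.057,.20],Rdown(np.radians(89))))
```

```text
(array([[-0.0023,  0.8188,  0.5741],
       [ 0.0012,  0.5741, -0.8188],
       [-1.    , -0.0012, -0.0023]]), array([ 0.4861, -0.2085,  0.1959])) (array([  -3.8,  140.9, -225.5]), array([-53.96,  -0.15,   0.  ]))
```

>>> {"fn": "carry_out", "kwargs": {
  "steps": [
    [[-0.004,0.021,-0.034,-7,0,0,1],[-0.004,0.042,-0.068,-14,0,0,1],[-0.004,0.063,-0.102,-21,0,0,1],[-0.004,0.084,-0.136,-28,0,0,1],[-0.004,0.104,-0.167,-35,0,0,1]]
  ]
}}

```text
time_s: 12.27
tool_pos: [0.4766, -0.0117, 0.2005]
tool_rot: [-3.106, 1.569, 2.83]
wrist_force: [1.2, 0.5, 0.5]
finger_gap: 0.0936
```

Run:
```python
from h import *
print(tool(),delta([.472,.057,.20],Rdown(np.radians(89))))
```

```text
(array([[-0.0017,  0.3406,  0.9402],
       [ 0.0006,  0.9402, -0.3406],
       [-1.    , -0.0001, -0.0018]]), array([ 0.4766, -0.0117,  0.2005])) (array([  0.6,  63. , -27.7]), array([-18.91,  -0.1 ,  -0.01]))
```

>>> {"fn": "carry_out", "kwargs": {
  "steps": [
    [[0,0.022,-0.01,-7,0,0,1],[0,0.044,-0.02,-14,0,0,1],[0,0.063,-0.028,-19,0,0,1],[0,0.063,-0.028,-19,0,0,1],[0,0.063,-0.028,-19,0,0,1]]
  ]
}}

```text
time_s: 12.68
tool_pos: [0.4728, 0.0555, 0.2006]
tool_rot: [2.985, 1.569, 2.963]
wrist_force: [-0.1, -0.7, -0.7]
finger_gap: 0.094
```

>>> {"fn": "carry_out", "kwargs": {
  "steps": [
    [[0,0,0,0,0,0,1],[0,0,0,0,0,0,1],[0,0,0,0,0,0,1],[0,0,0,0,0,0,1],[0,0,0,0,0,0,1]]
  ]
}}

```text
time_s: 13.1
tool_pos: [0.4737, 0.0542, 0.2014]
tool_rot: [-1.504, 1.571, -1.528]
wrist_force: [0.2, 1.0, -0.2]
finger_gap: 0.0938
```

Run:
```python
from h import *
R,p=tool();print(R,p)
w,_=capture("wrist");cv2.imwrite("pics/w5.png",w[:,:,::-1])
g=w.min(-1);
for th in (150,180,200):
    m=(g>th).astype(np.uint8);k,l,s,c=cv2.connectedComponentsWithStats(m)
    for i in range(1,k):
        if s[i,4]>800:
            q=np.argwhere(l==i)[:,::-1];print(th,s[i],[tuple(map(int,q[j])) for j in (q[:,0].argmin(),q[:,0].argmax(),q[:,1].argmin(),q[:,1].argmax())])
```

```text
[[ 0.      0.0241  0.9997]
 [-0.0003  0.9997 -0.0241]
 [-1.     -0.0003  0.    ]] [0.4737 0.0542 0.2014]
150 [ 208  191  151  129 9179] [(208, 286), (358, 287), (280, 191), (246, 319)]
150 [ 446  200   92   83 5159] [(446, 267), (537, 200), (533, 200), (446, 282)]
150 [  74  251   71   56 1455] [(74, 268), (144, 270), (115, 251), (127, 306)]
180 [ 209  192  149  128 8686] [(209, 287), (357, 287), (281, 192), (246, 319)]
180 [ 446  200   91   82 2613] [(446, 274), (536, 200), (534, 200), (446, 281)]
```

View pics/w5.png

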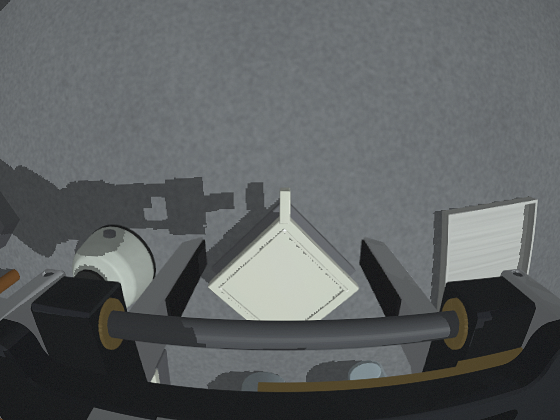

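Run:
```python
from h import *
R,p=tool();w=cv2.imread("pics/w5.png");g=w.min(-1)
for v in (194,200,206,212): 
    u=np.nonzero(g[v,265:305]>190)[0]+265;print(v,u.min(),u.max(),wray((u.mean(),v),.062,R,p),wray((u.min()-.5,v),.062,R,p)[1]-wray((u.max()+.5,v),.062,R,p)[1])
print("end",wray((285.5,191.5),.062,R,p),"L",wray((208.5,286.5),.054,R,p),"R",wray((357.5,287),.054,R,p))
```

```text
194 281 289 [0.4625 0.0546 0.062 ] -0.008351893589774936
200 281 289 [0.4683 0.0545 0.062 ] -0.008390540572288746
206 281 289 [0.4741 0.0543 0.062 ] -0.008431458090855028
212 281 289 [0.4799 0.0542 0.062 ] -0.008474707095321402
end [0.4602 0.0551 0.062 ] L [ 0.5638 -0.0298  0.054 ] R [0.5683 0.1305 0.054 ]
```

The tab measures end x≈0.460, centre (0.472, 0.0545), and the width and yaw fit (−0.03). Descending and gripping.

>>> {"fn": "carry_out", "kwargs": {
  "steps": [
    [[0.03,0,-0.001,0,0,0,1],[0.065,0,-0.002,0,0,0,1],[0.1,0,-0.002,0,0,0,1],[0.13,0,-0.002,0,0,0,1],[0.142,0,-0.002,0,0,0,1]]
  ]
}}

```text
time_s: 13.57
tool_pos: [0.4697, 0.0543, 0.0563]
tool_rot: [-2.935, 1.566, -2.957]
wrist_force: [0.5, 0.4, -0.8]
finger_gap: 0.0939
```

>>> {"fn": "carry_out", "kwargs": {
  "steps": [
    [[0,0,0,0,0,0,1],[0,0,0,0,0,0,-1],[0,0,0,0,0,0,-1],[0,0,0,0,0,0,-1],[0,0,0,0,0,0,-1]]
  ]
}}

```text
time_s: 13.98
tool_pos: [0.4725, 0.055, 0.0606]
tool_rot: [0.154, 1.568, 0.13]
wrist_force: [0.2, -0.3, -0.4]
finger_gap: 0.0708
```

>>> {"fn": "carry_out", "kwargs": {
  "steps": [
    [[0,0,0,0,0,0,-1],[0,0,0,0,0,0,-1],[0,0,0,0,0,0,-1],[0,0,0,0,0,0,-1],[0,0,0,0,0,0,-1]]
  ]
}}

```text
time_s: 14.4
tool_pos: [0.4716, 0.055, 0.0596]
tool_rot: [0.319, 1.571, 0.296]
wrist_force: [0.3, -0.7, 0.5]
finger_gap: 0.0374
```

>>> {"fn": "carry_out", "kwargs": {
  "steps": [
    [[0,0,0,0,0,0,-1],[0,0,0,0,0,0,-1],[0,0,0,0,0,0,-1],[0,0,0,0,0,0,-1],[0,0,0,0,0,0,-1]]
  ]
}}

```text
time_s: 14.82
tool_pos: [0.4715, 0.0551, 0.0594]
tool_rot: [2.603, 1.571, 2.58]
wrist_force: [0.4, 0.6, -0.1]
finger_gap: 0.0095
```

>>> {"fn": "carry_out", "kwargs": {
  "steps": [
    [[0,0,0,0,0,0,-1],[0,0,0,0,0,0,-1],[0,0,0,0,0,0,-1],[0,0,0,0,0,0,-1],[0,0,0,0,0,0,-1]]
  ]
}}

```text
time_s: 15.23
tool_pos: [0.4715, 0.055, 0.0595]
tool_rot: [-2.977, 1.571, -3.0]
wrist_force: [0.5, -0.8, -0.9]
finger_gap: 0.0094
```

Run:
```python
from h import *
R,p=tool();o=get_obs();print(R,p,o["wrist_force"],o["finger_gap"])
# arc about far corner: rotate +a about cover y axis
c=np.array([.472+.176,.0545-.005,.054]);ax=R[:,1]
for a in (.03,.06,.09,.12,.14):
    Q=Rt.from_rotvec(ax*a).as_matrix();print(a,delta(c+Q@(p-c),Q@R,(R,p)))
```

```text
[[-0.0001  0.0227  0.9997]
 [-0.      0.9997 -0.0227]
 [-1.     -0.     -0.0001]] [0.4715 0.055  0.0595] [ 0.5308 -0.8036 -0.9015] 0.009426086255475592
0.03 (array([-5.3,  0. ,  0.2]), array([-0.  ,  1.72,  0.  ]))
0.06 (array([-10.6,   0. ,   0.6]), array([-0.  ,  3.44,  0.  ]))
0.09 (array([-15.8,   0. ,   1.2]), array([-0.  ,  5.16, -0.  ]))
0.12 (array([-21.1,   0. ,   1.9]), array([-0.  ,  6.88, -0.  ]))
0.14 (array([-24.6,  -0. ,   2.5]), array([-0.  ,  8.02,  0.  ]))
```

The tab is gripped (gap 9.4 mm). Peeling about the far corner.

>>> {"fn": "carry_out", "kwargs": {
  "steps": [
    [[-0.002,0,0,0,0.6,0,-1],[-0.004,0,0,0,1.3,0,-1],[-0.006,0,0,0,2,0,-1],[-0.008,0,0,0,2.6,0,-1],[-0.01,0,0.0005,0,3.3,0,-1]]
  ]
}}

```text
time_s: 15.65
tool_pos: [0.4722, 0.0546, 0.0696]
tool_rot: [-3.138, 1.512, 3.122]
wrist_force: [0.3, -1.4, -3.5]
finger_gap: 0.0095
```

>>> {"fn": "carry_out", "kwargs": {
  "steps": [
    [[-0.003,0,0,0,1,0,-1],[-0.006,0,0,0,2,0,-1],[-0.009,0,0,0,3,0,-1],[-0.011,0,0,0,3.6,0,-1],[-0.012,0,0,0,4,0,-1]]
  ]
}}

```text
time_s: 16.07
tool_pos: [0.4735, 0.0552, 0.0818]
tool_rot: [3.134, 1.444, 3.111]
wrist_force: [-0.3, -0.1, -0.0]
finger_gap: 0.01
```

>>> {"fn": "carry_out", "kwargs": {
  "steps": [
    [[0,0,0,0,0,0,-1],[0,0,0,0,0,0,-1],[0,0,0,0,0,0,-1],[0,0,0,0,0,0,-1],[0,0,0,0,0,0,-1]]
  ]
}}

```text
time_s: 16.48
tool_pos: [0.4726, 0.0553, 0.0816]
tool_rot: [3.14, 1.443, 3.119]
wrist_force: [-0.1, 0.1, 0.9]
finger_gap: 0.0097
```

Run:
```python
from h import *
R,p=tool();o=get_obs();print(R,p,o["wrist_force"],o["torque"],o["finger_gap"])
w,_=capture("wrist");s,d=capture("side")
c=np.zeros((420,800,3),np.uint8);c[:,:400]=cv2.resize(w[60:340,150:417],(400,420));c[:,400:]=cv2.resize(s[180:265,220:301],(400,420),interpolation=cv2.INTER_CUBIC)
cv2.imwrite("pics/peel.png",c[:,:,::-1])
```

```text
[[-0.1269  0.0219  0.9917]
 [ 0.0029  0.9998 -0.0217]
 [-0.9919  0.0001 -0.127 ]] [0.4726 0.0553 0.0816] [-0.0603  0.0963  0.9321] [ 0.1172 -0.5227  0.0054] 0.00969682515402808
```

View pics/peel.png

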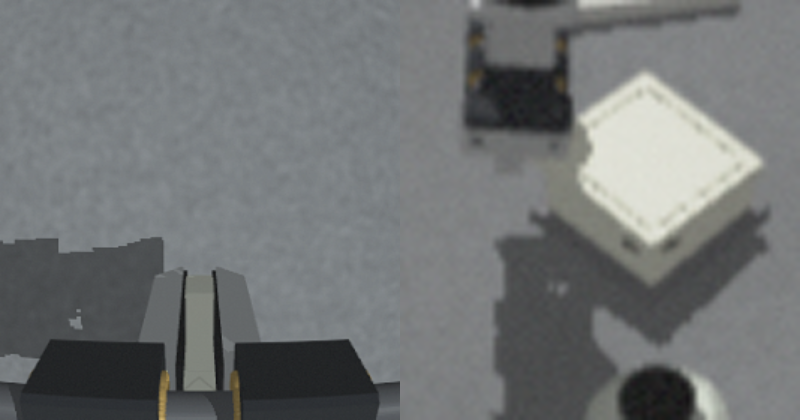

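The tab is held between the pads and is up. I check the cover plane by depth for whether the far corner is still seated.

```bash
cat >> h.py <<'E'
def plane(n="side",lo=(.5,-.02,.04),hi=(.66,.13,.25),th=190):
    s,d=capture(n);X=cloud(n,d);m=(s.min(-1)>th)&(X>lo).all(-1)&(X<hi).all(-1)
    k,l,st,_=cv2.connectedComponentsWithStats(m.astype(np.uint8));m=l==1+st[1:,4].argmax()
    P=X[m]
    for _ in range(3):
        A=np.c_[P[:,:2],np.ones(len(P))];c=np.linalg.lstsq(A,P[:,2],rcond=None)[0];r=P[:,2]-A@c;P=P[abs(r)<2.5*r.std()+1e-4]
    print("plane",c,"n",len(P),"std",r.std(),"x",np.percentile(P[:,0],[.5,99.5]),"y",np.percentile(P[:,1],[.5,99.5]),"mean",P.mean(0),"tilt",np.arctan(np.hypot(*c[:2])))
    return c
E
python3 - <<'E'
from h import *
c=plane();print("far z",c@[.648,.05,1],"mid",c@[.568,.052,1],"tab",c@[.472,.055,1])
E
```

```text
plane [-0.1221 -0.      0.1332] n 632 std 0.0020708691667850093 x [0.5266 0.641 ] y [-0.018   0.1233] mean [0.5763 0.051  0.0628] tilt 0.12149073438695379
far z 0.05407446205253004 mid 0.06384180553763079 tab 0.07556261231785781
```

Far corner at 54 mm (seated), tab at about 75 mm: peel met. Lifting.

>>> {"fn": "carry_out", "kwargs": {
  "steps": [
    [[-0.004,0,-0.0005,0,0,0,-1],[-0.008,0,-0.001,0,0,0,-1],[-0.013,0,-0.0017,0,0,0,-1],[-0.019,0,-0.0025,0,0,0,-1],[-0.025,0,-0.0032,0,0,0,-1]]
  ]
}}

```text
time_s: 17.05
tool_pos: [0.4726, 0.055, 0.1074]
tool_rot: [-3.141, 1.443, 3.12]
wrist_force: [-0.7, -0.4, -2.0]
finger_gap: 0.0094
```

>>> {"fn": "carry_out", "kwargs": {
  "steps": [
    [[-0.008,0,-0.001,0,0,0,-1],[-0.017,0,-0.0022,0,0,0,-1],[-0.027,0,-0.0034,0,0,0,-1],[-0.036,0,-0.0046,0,0,0,-1],[-0.04,0,-0.005,0,0,0,-1]]
  ]
}}

```text
time_s: 17.47
tool_pos: [0.4736, 0.0552, 0.1486]
tool_rot: [3.139, 1.445, 3.117]
wrist_force: [0.0, 0.6, -1.3]
finger_gap: 0.0098
```

Run:
```python
from h import *
R,p=tool();o=get_obs();print(p,o["q"],o["wrist_force"],o["finger_gap"])
c=plane();print("far z",c@[.648,.05,1],"mid",c@[.568,.052,1],"tab",c@[.472,.055,1])
print(delta([.47,.055,.165],Rdown(np.radians(88.7))))
```

```text
[0.4736 0.0552 0.1486] [ 0.3268  0.6667 -0.7453  1.9485  0.521   0.868   0.8408] [ 0.0065  0.6256 -1.3437] 0.009764911622461741
plane [-0.128  -0.0004  0.2037] n 652 std 0.001880859347860691 x [0.5286 0.6417] y [-0.0171  0.1218] mean [0.5766 0.0501 0.1299] tilt 0.12735327205421057
far z 0.12071834282128309 mid 0.13096116319316653 tab 0.1432522991863908
(array([-15.7,  -0.3,  -5.8]), array([-0.01, -7.15, -0.02]))
```

The cover is free and held rigidly. Levelling, then over to the drip tray at about (0.568, 0.332).

>>> {"fn": "carry_out", "kwargs": {
  "steps": [
    [[-0.002,0,-0.001,0,-1.4,0,-1],[-0.004,0,-0.002,0,-2.9,0,-1],[-0.006,0,-0.003,0,-4.4,0,-1],[-0.008,0,-0.004,0,-5.9,0,-1],[-0.008,0,-0.005,0,-7.1,0,-1]]
  ]
}}

```text
time_s: 17.93
tool_pos: [0.4688, 0.0551, 0.1558]
tool_rot: [-3.11, 1.569, -3.132]
wrist_force: [0.8, -0.2, -0.8]
finger_gap: 0.0099
```

>>> {"fn": "carry_out", "kwargs": {
  "steps": [
    [[0,0.015,0,0,0,0,-1],[0,0.045,-0.001,0,0,0,-1],[0,0.08,-0.002,0,0,0,-1],[0,0.115,-0.003,0,0,0,-1],[0,0.15,-0.003,0,0,0,-1]]
  ]
}}

```text
time_s: 18.35
tool_pos: [0.469, 0.2063, 0.1555]
tool_rot: [-3.025, 1.567, -3.048]
wrist_force: [0.9, 0.3, -1.0]
finger_gap: 0.0097
```

>>> {"fn": "carry_out", "kwargs": {
  "steps": [
    [[0,0.035,-0.001,0,0,0,-1],[0,0.07,-0.002,0,0,0,-1],[0,0.1,-0.003,0,0,0,-1],[0,0.12,-0.004,0,0,0,-1],[0,0.13,-0.004,0,0,0,-1]]
  ]
}}

```text
time_s: 18.77
tool_pos: [0.4671, 0.339, 0.1557]
tool_rot: [2.575, 1.566, 2.556]
wrist_force: [-0.6, 0.1, -0.3]
finger_gap: 0.0098
```

>>> {"fn": "carry_out", "kwargs": {
  "steps": [
    [[0,0,0,0,0,0,-1],[0,0,0,0,0,0,-1],[0,0,0,0,0,0,-1],[0,0,0,0,0,0,-1],[0,0,0,0,0,0,-1]]
  ]
}}

```text
time_s: 19.18
tool_pos: [0.4689, 0.3334, 0.1555]
tool_rot: [-2.812, 1.567, -2.837]
wrist_force: [-0.1, 0.8, -1.1]
finger_gap: 0.0095
```

Run:
```python
from h import *
R,p=tool();o=get_obs();print(R,p,o["wrist_force"],o["joint_vel"],o["finger_gap"])
c=plane("side",(.48,.22,.08),(.68,.45,.25));print("mid z",c@[.568,.332,1])
print("drip",ray("top",(196.5,235),.015))
f=np.load("side0.npz");g=f["p"].min(-1);m=np.zeros(g.shape,np.uint8);m[150:190,235:300]=g[150:190,235:300]>120
q=np.argwhere(m)[:,::-1].astype(np.float32);r=cv2.minAreaRect(q);print(r,ray("side",r[0],.012))
s,_=capture("side");t,_=capture("top")
k=np.zeros((420,800,3),np.uint8);k[:,:400]=cv2.resize(s[110:300,200:381],(400,420));k[:,400:]=cv2.resize(t[180:300,150:264],(400,420));cv2.imwrite("pics/end.png",k[:,:,::-1])
X=ray;g=t.min(-1).astype(int)
m=np.zeros(g.shape,np.uint8);m[235:275,415:460]=g[235:275,415:460]>165;n,l,st,ce=cv2.connectedComponentsWithStats(m);i=1+st[1:,4].argmax();print("tube cap top px",ce[i],ray("top",ce[i],.116))
```

```text
[[-0.0034  0.0247  0.9997]
 [-0.0011  0.9997 -0.0248]
 [-1.     -0.0012 -0.0034]] [0.4689 0.3334 0.1555] [-0.085   0.7674 -1.0698] [-0.0054 -0.0002 -0.004  -0.0052  0.0016 -0.0024  0.0003] 0.0095352068538854
plane [-0.0042 -0.0131  0.156 ] n 468 std 0.002053455660889516 x [0.5145 0.6394] y [0.2573 0.3982] mean [0.5721 0.3269 0.1493] tilt 0.01376569922293038
mid z 0.1492469838794863
drip [0.5686 0.3322 0.015 ]
((267.0, 169.5), (39.0, 64.0), 90.0) [0.5723 0.323  0.012 ]
tube cap top px [443.8906 253.4297] [ 0.4965 -0.3858  0.116 ]
```

View pics/end.png

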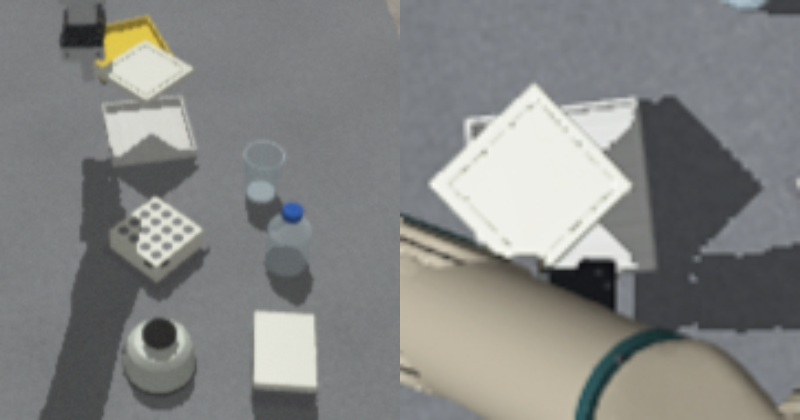

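The cover is level (0.014 rad) at 0.149 m, centred within about 5 mm of the drip tray. The tube cap is back within 2.5 mm and the bystanders are unmoved. One settling call, then hand in.

>>> {"fn": "carry_out", "kwargs": {
  "steps": [
    [[0,0,0,0,0,0,-1],[0,0,0,0,0,0,-1],[0,0,0,0,0,0,-1],[0,0,0,0,0,0,-1],[0,0,0,0,0,0,-1]]
  ]
}}

```text
time_s: 19.75
tool_pos: [0.4683, 0.3352, 0.1556]
tool_rot: [3.129, 1.567, 3.107]
wrist_force: [-0.4, 0.6, -0.9]
finger_gap: 0.0095
```

```bash
python3 -c "
from plant import *
o=get_obs();print(o['tool_pos'],o['finger_gap'],o['joint_vel']);print(hand_in())"
```

```text
[0.46826364 0.33522469 0.15558116] 0.009540543854289195 [ 0.00078025 -0.00154304  0.00044989  0.00019211 -0.00182062 -0.00091908
  0.00056789]
the job is handed in; nothing more can be done
None
```

I completed all the steps and handed the job in at 19.75 s on the robot's clock. `hand_in` reports no verdict, so the figures below are my own checks.

- **Mixer press:** I pressed the mid-sized tube on the pad at about 22 N for over a second. The tool height matched the pad being fully down. The fingers closed on the lower cap rather than the brown body (gap 34 mm), but the tube looked upright throughout.
- **Tube back in its stand:** I felt the hole's floor (4.9 N) and let go. In the top view the cap was within about 2.5 mm of where it started.
- **Peel:** I lifted the tab's corner to about 75 mm and held it there while the opposite corner was still at 54 mm, then lifted the whole cover clear.
- **Finish:** The cover is held by its tab (gap 9.5 mm) and still, within 0.014 rad of level. It is about 149 mm above the bench and roughly 5 mm from the drip tray's centre.
- **Bystanders:** The tip box, bottle and beaker looked undisturbed in the last picture; I did not measure them again.
- **Disagreement:** The cameras put the same points up to about 10 mm apart for the drip tray and about 5 mm for the tube. Both are inside the tolerances that mattered.

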